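# Change over the pop-up length stops of a sled track and run the sled home

### The job

Change over the two orange push-push stops in the wooden sled track: press the raised one down until it stays locked below the runners, and press the lowered one so that it springs up again. Each stop only changes over when it is pressed right down to where you feel it bottom; press gently there, never with more than 20 N. Then slide the wooden sled along the runners (do not lift it off) until it lies flat, its side flat against the fence and its brass nose up against the newly raised stop, and let go of it, without disturbing the other things on the bench.

Things in the scene. Friction and masses are not known exactly. Their poses are not given: they have to be found in the camera images.
- track: Wooden sled track, 180 x 560 mm, fixed; origin on the bench at its middle; y runs along it towards the stops' end, x across, away from the robot. Runners 22 mm wide centred at x = -55 and +55 mm, tops 52 mm above the bench, 88 mm clear between. Fence on the robot's side: inner face at x = -75 mm, top 68 mm above the bench. Stops at x = 0, y about +30 and +180 mm.
- stop_a: Orange cylindrical stop, 40 mm diameter, between the runners, moving only up and down; origin at the centre of its top face, axes parallel to the track's. Top face 80 mm above the bench when raised, 31 to 49 mm when locked down (the sled then passes over it). This one is RAISED at the start; which of the two stops is nearer to the sled varies.
- stop_a_base: Steel foot of stop_a, origin on the bench below it; rim 18 mm high. Pressing the raised stop takes 4 to 8 N until, after 41 to 59 mm (unseen, different each time), it meets a firm bottom where force rises 4 to 7 N per mm. Changed over at the bottom with 11 N; let go, it rises to the locked height. Pressed short it springs up; pressed again it is released. Over 20 N damages it.
- stop_b: Orange cylindrical stop, 40 mm diameter, between the runners, moving only up and down; origin at the centre of its top face, axes parallel to the track's. Top face 80 mm above the bench when raised, 31 to 49 mm when locked down (the sled then passes over it). This one is LOWERED and locked at the start.
- stop_b_base: Steel foot of stop_b, same build as stop_a's; origin on the bench below it. To release the locked stop press it 11 to 15 mm further at 6 to 8 N, to its firm bottom (force then rises 4 to 7 N per mm; 11 N is enough); let go, it springs up to its raised height within half a second. Pressed short it stays locked; pressed again once up, it locks down again. Over 20 N damages it.
- sled_grip (a point): Centre of the sled's dark hardwood grip block (34 mm in x, 56 mm in y, 44 mm high), 34 mm above the sled's underside, 86 mm above the bench; axes are the sled's, y along the track to its nose. The sled starts a little askew and off the fence, at the end away from the stops. Against the fence this point is at x = -10 mm in the track's frame.
- sled: Loose plywood sled lying on the runners, 130 mm across (x), 110 mm along (y), 12 mm thick, 0.35 to 0.7 kg; origin at the middle of its underside. A wooden strip 10 mm high stands on the plate along its +x edge, 50 to 62 mm from the middle.
- sled_nose (a point): Middle of the sled's nose, the brass-faced end 55 mm ahead (+y) of sled_grip, halfway up the plate. Against a raised stop it lies 20 mm short (-y) of the stop's centre.
- glue: White dropper bottle, 42 mm diameter, 123 mm high, upright on the bench; origin under its foot. A bystander.
- jar: Glass jar, 68 mm diameter, 85 mm high; origin under its foot. A bystander.
- varnish: White and yellow bottle, 52 mm diameter, 110 mm high; origin under its foot. A bystander.
- screwdriver: Screwdriver 170 mm long lying in front of the fence, about parallel to it; blue handle. A bystander.
- chuck_key: T-shaped steel drill chuck key, about 65 mm, lying beyond the track. A bystander.
- case: Flat wooden case 90 x 200 x 33 mm lying on the bench; origin under its middle. A bystander.

How it is judged:
By the outcome, as a careful person would: the job done as asked, in the order asked, and still so for the second after the job is handed in, with the robot touching nothing.
It also fails if it takes over 67 s, if anything falls off the work surface, if the arm or the gripper's body presses on something with over 40 N, if the wrist force passes 120 N, or if a joint passes its speed limit or range.

### The arm

A 6-joint arm with a two-finger parallel gripper is mounted at the origin on the work surface. World frame = base frame: x ahead of the robot, y to its left, z up, the work surface at z = 0. Lengths are in m, angles in rad, forces in N, time in s.
With the tool pointing down it reaches from about 0.3 to 0.775 m from the base axis. Payload 14.6 kg.
Tool frame: the origin (TCP) lies midway between the tips of the shut fingers; the grasp point (between the pads) lies 19 mm behind it (ctrl.grip_depth is the distance from the TCP to the grasp point, in m); z points along the fingers, x is the direction in which the jaws open and shut, and the axes are right-handed (so a half turn about z gives the same grasp; the last joint's range is limited). The gripper opens to 94 mm and grips with 3 to 60 N. Pads are 16 mm wide; open, the fingers measure 119 mm over their backs; the gripper's body (75 mm by 177 mm) begins 78 mm behind the grasp point.
Start: joints at [-1.358, 0.3, 1.521, -0, 1.321, -0.067], TCP at [0.152, -0.529, 0.205] pointing down, gripper open.
Joint ranges: [-3.03, 3.03], [-0.79, 2.21], [0.23, 2.52], [-1.04, 4.18], [0, 3.07], [-2.55, 2.55]. Speed limits (rad/s): [2.22, 2.22, 2.57, 3.14, 3.14, 3.14].

### API

Orientations are given as [roll, pitch, yaw] about the fixed x, y, z axes, in that order (R = Rz(yaw) Ry(pitch) Rx(roll)).
In Python, from station import ctrl gives the robot as it stands.
- The arm moves only by the tool play_rows, never from a script. Its argument "steps" is a list that holds one entry, the list of rows, each a list of 7 numbers: the shift along the tool's x, y, z in cm, then the turn, a rotation vector about the tool's x, y, z in rad, then the opening, from 0 (shut) to 1 (fully open). In form: [[[x, y, z, ax, ay, az, hand], ...]]. A call has 1 to 20 rows; each row is the pose to reach, as a shift and turn from the pose measured when the call began, along the tool's axes at that moment; what a row does not reach only later rows make up. A row lasts 1/12 s, in which the tool goes at most 41.7 mm and 7.16 degrees, less where a joint would pass 70% of its speed; a pose out of reach is approached as far as the arm can. A call with a gripper value outside its range is refused whole. The fingers move at their own pace and stop on an object; "force" is the grip in N (left out, the last holds). Time passes only in rows, so rows that repeat a pose let the fingers close. It gives the time, the measured TCP pose, the force and the opening at its end, in the units of the state.
- ctrl.get_obs(): the state, without advancing time (a new reading comes with each control period).
- ctrl.camera(name): name is "scene" or "top"; returns a dict with "frame" (480x640x3 uint8, blue, green, red), "fovy" (degrees; the focal length in pixels is half the picture's height over the tangent of half this angle, whatever the lens; pixels are square), "cx", "cy" (the principal point, pixels), "world_to_cam" (4x4, takes a point from world to camera coordinates). Camera axes: x right, y up, looking along -z (the intrinsics and any distortion apply to the point x, -y, -z); pixel columns grow to the right and rows downward; lengths in m; the calibration is good to about 2 mm. A picture is of the moment at which its call begins. There is no depth.
- ctrl.hand_in(): hands the job in, once; it reports no verdict.
The state is a dict: "time_s": time; "qpos": joint angles; "joint_vel": joint speeds; "tau": joint torques, N m; "ee_pos": TCP position; "eef_rot": TCP orientation; "force": force on the tool from outside, world axes, zero at the start; "moment": the same for the moment, N m; "grip_width": finger opening in m.
Only numpy, scipy, OpenCV 4.12 (cv2) and the standard library are available. Lean on these libraries where they do the work, as an engineer would, in place of code of your own. Each camera call takes 0.05 s, during which the arm holds its last target. There are 200 camera calls.

## Working session

There is one attempt and no reset: what is moved stays moved. The work goes in short steps, Python scripts to look and compute and a tool call to move; the robot and the scene stay as the last step left them, time stands still between calls to the robot, and variables do not carry over. Pictures are saved under pics/ and viewed, about 8 in all and at most 12, crops included, and the job is handed in when it is done.

Besides the shell and the picture viewer there is one more tool, called after "Emit:" as name([rows], argument=value, ...), one row to a line, values as JSON. play_rows: Moves the arm, as the interface text tells. Its arguments: {"type":"object","properties":{"steps":{"type":"array"},"force":{"type":"number"}},"required":["steps"]}

```bash
mkdir -p pics; ls; cat > h.py <<'E'
import numpy as np, cv2
from station import ctrl
def cam(n):
    c=ctrl.camera(n); c['f']=240/np.tan(np.radians(c['fovy'])/2); return c
def ray(c,u,v):
    d=np.array([(u-c['cx'])/c['f'],-(v-c['cy'])/c['f'],-1.])
    W=c['world_to_cam'];R=W[:3,:3];return -R.T@W[:3,3],R.T@d
def onz(c,u,v,z):
    o,d=ray(c,u,v);return (o+d*(z-o[2])/d[2])
def proj(c,p):
    q=c['world_to_cam']@np.r_[p,1];return c['cx']+c['f']*q[0]/-q[2],c['cy']-c['f']*q[1]/-q[2]
E
python3 - <<'E'
from h import *
for n in('scene','top'):
    c=cam(n);cv2.imwrite(f'pics/{n}0.png',c['frame']);print(n,{k:v for k,v in c.items() if k!='frame'})
print(ctrl.get_obs())
E
```

```text
pics
scene {'fovy': 51.10749121379054, 'cx': 314.21714242636006, 'cy': 235.49544719325718, 'world_to_cam': array([[ 0.53329025,  0.84582732, -0.01332882, -0.28106543],
       [-0.48167677,  0.31657225,  0.81717164,  0.20883497],
       [ 0.69540563, -0.42936949,  0.57624027, -1.49625008],
       [ 0.        ,  0.        ,  0.        ,  1.        ]]), 'f': np.float64(501.9581647828879)}
top {'fovy': 52.03493425004346, 'cx': 326.395084970765, 'cy': 241.54086729209155, 'world_to_cam': array([[ 0.02323301, -0.9997117 ,  0.00606166, -0.0206256 ],
       [ 0.99160303,  0.02381527,  0.12710726, -0.54748182],
       [-0.12721498,  0.00305768,  0.99187046, -1.27388036],
       [ 0.        ,  0.        ,  0.        ,  1.        ]]), 'f': np.float64(491.6924218958442)}
{'time_s': 0.1, 'qpos': array([-1.35761082e+00,  3.00443544e-01,  1.52152465e+00, -1.42904280e-05,
        1.32072844e+00, -6.66112412e-02]), 'joint_vel': array([-3.63403579e-04, -2.26085579e-03, -1.32944482e-03,  5.67768497e-05,
        9.18282886e-04,  9.73245922e-04]), 'tau': array([ 5.02968433e-04, -5.32644510e+01, -3.53286874e+01,  7.09583564e-02,
        2.34815682e-02, -5.77998799e-05]), 'ee_pos': array([ 0.15182344, -0.52837306,  0.20492533]), 'eef_rot': array([-3.14153298e+00,  1.10244684e-03, -1.29099600e+00]), 'force': array([-0.07757645,  0.0107511 ,  0.79543844]), 'moment': array([-0.00104425,  0.0004066 ,  0.01101435]), 'grip_width': 0.09411766112517958}
```

View pics/top0.png

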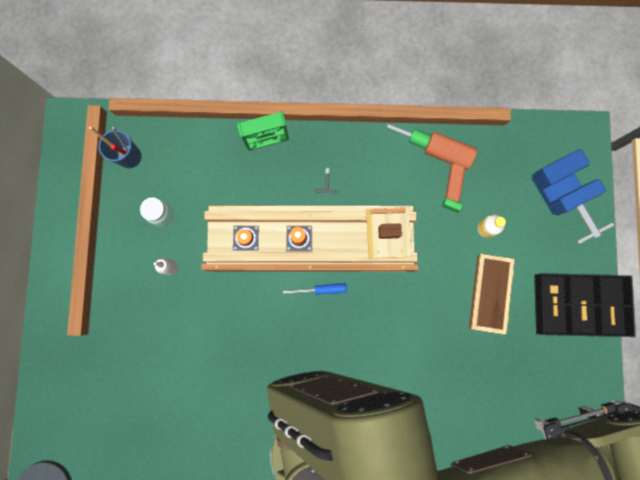

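View pics/scene0.png

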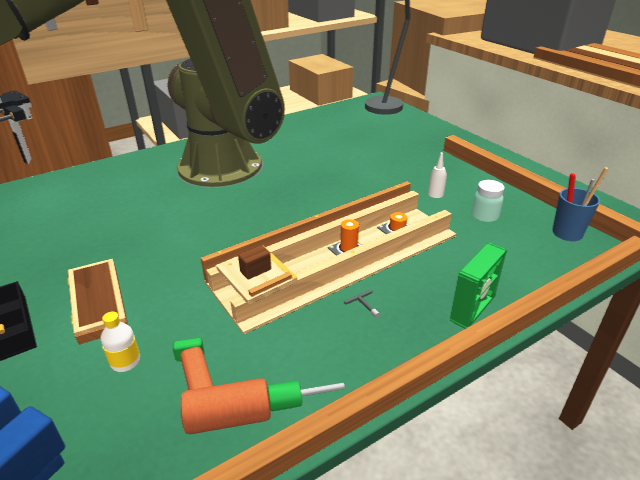

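Top view: sled at right (grip ≈ (390,231)), the raised stop next to it (≈(298,237)), the lowered one farther (≈(245,237)); the fence is on the robot's side. The scene view confirms which stop is raised.

```bash
python3 - <<'E'
from h import *
c=cam('top');f=c['frame'];s=cam('scene')
hsv=cv2.cvtColor(f,cv2.COLOR_BGR2HSV)
def blobs(m,box,amin):
    k=np.zeros_like(m);x0,x1,y0,y1=box;k[y0:y1,x0:x1]=m[y0:y1,x0:x1]
    n,l,st,ce=cv2.connectedComponentsWithStats(k)
    for i in range(1,n):
        if st[i,4]>=amin: yield ce[i],st[i]
o=cv2.inRange(hsv,(5,190,150),(16,255,255))
for ce,st in blobs(o,(225,320,220,255),30):
    print('orange',ce,st,[onz(c,*ce,z)[:2].round(4) for z in(.04,.08)])
k=cv2.inRange(hsv,(0,0,0),(20,255,110))
for ce,st in blobs(k,(370,412,215,250),60): 
    print('grip',ce,st,onz(c,*ce,.105).round(4))
p=[(209,206),(415,207),(203,269),(417,269),(370,210),(406,208),(368,258),(410,257)]
for q,z in zip(p,[.0]*2+[.068]*2+[.064]*4): print(q,onz(c,*q,z).round(4))
a=cv2.resize(f[195:280,195:425],None,fx=3.4,fy=3.4,interpolation=cv2.INTER_CUBIC);cv2.imwrite('pics/crop.png',a)
E
```

```text
(209, 206) [0.6432 0.3179 0.    ]
(415, 207) [ 0.6543 -0.2502  0.    ]
(203, 269) [0.4648 0.308  0.068 ]
(417, 269) [ 0.4778 -0.2428  0.068 ]
(370, 210) [ 0.6303 -0.1201  0.064 ]
(406, 208) [ 0.638  -0.2147  0.064 ]
(368, 258) [ 0.5037 -0.1164  0.064 ]
(410, 257) [ 0.5089 -0.2254  0.064 ]
```

View pics/crop.png

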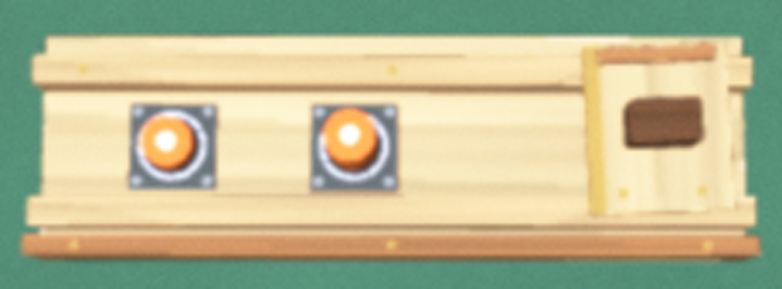

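Crop shows: raised stop top at crop (350,137), lowered at (167,141), feet at (354,147)/(174,147), grip top (664,122), fence inner edge y≈235.

```bash
python3 - <<'E'
from h import *
c=cam('top');s=cam('scene')
P=lambda x,y:(195+(x+.5)/3.4-.5,195+(y+.5)/3.4-.5)
for n,x,y,z in [('A top',350,138,.08),('B top',167,141,.04),('A foot',355,147,.01),('B foot',174,147,.01),('grip',664,122,.108),
 ('gripTL',627,98,.108),('gripTR',703,98,.108),('gripBL',626,146,.108),('gripBR',701,147,.108),
 ('fenceL',22,235,.068),('fenceR',760,236,.068),('runnerfL',32,57,.052),('runnerfR',751,57,.052),('noseTop',588,46,.064),('noseBot',597,215,.064),('noseTopR',605,213,.064),('rearBot',736,209,.064),('nose TR',597,48,.064)]:
    print(n,onz(c,*P(x,y),z)[:2].round(4))
# scene: orange by mask, dark grip top
f=s['frame'];hsv=cv2.cvtColor(f,cv2.COLOR_BGR2HSV)
m=cv2.inRange(hsv,(3,170,120),(20,255,255))
n,l,st,ce=cv2.connectedComponentsWithStats(m)
for i in range(1,n):
    if st[i,4]>60: print(st[i],ce[i].round(1))
print('stop A top predicted in scene from top',proj(s,onz(c,*P(350,138),.08)),'B',proj(s,onz(c,*P(167,141),.04)),'grip',proj(s,onz(c,*P(664,122),.108)))
a=cv2.resize(f[180:330,195:465],None,fx=2.9,fy=2.9,interpolation=cv2.INTER_CUBIC);cv2.imwrite('pics/crop2.png',a)
E
```

```text
A top [0.5566 0.0669]
B top [0.5564 0.2118]
A foot [0.5593 0.0667]
B foot [0.5558 0.211 ]
grip [ 0.5703 -0.167 ]
gripTL [ 0.5877 -0.1394]
gripTR [ 0.589  -0.1959]
gripBL [ 0.5516 -0.139 ]
gripBR [ 0.5522 -0.1945]
fenceL [0.4781 0.3136]
fenceR [ 0.4907 -0.2459]
runnerfL [0.6182 0.3176]
runnerfR [ 0.6318 -0.242 ]
noseTop [ 0.635  -0.1137]
noseBot [ 0.5041 -0.1222]
noseTopR [ 0.5058 -0.1283]
rearBot [ 0.5112 -0.2283]
nose TR [ 0.6336 -0.1207]
[  6  41  48 131 849] [ 33.8 118. ]
[  2  45  19  47 151] [10.6 69.4]
[609  62  31  11  92] [622.6  67.5]
[64 79 10 33 70] [68.5 92.6]
[  37   80   52   87 1762] [ 62.9 123.5]
[ 23 119  18  58 264] [ 31.3 154.6]
[  3 120  24  58 330] [ 15.1 152.7]
[ 201  184  209   87 1368] [304.7 226.4]
[390 212  17  19 237] [397.3 220.8]
[340 220  19  32 477] [348.9 234.9]
[522 249 118  68 208] [589.  277.9]
[600 263  32  18  62] [616.5 271.2]
[249 275  44  21 127] [270.1 285.5]
[ 239  294  338  186 1645] [442.2 366.2]
[ 76 328  27  15 178] [ 88.7 335.9]
[373 342 125  74 372] [431.6 380.7]
[ 181  347   89   87 3235] [220.6 404.1]
[256 416 116  64 331] [307.1 451.7]
stop A top predicted in scene from top (np.float64(347.0059459773039), np.float64(222.95009008963802)) B (np.float64(397.0573374403519), np.float64(218.19986715376777)) grip (np.float64(252.03551264671052), np.float64(251.33415639971648))
```

View pics/crop2.png

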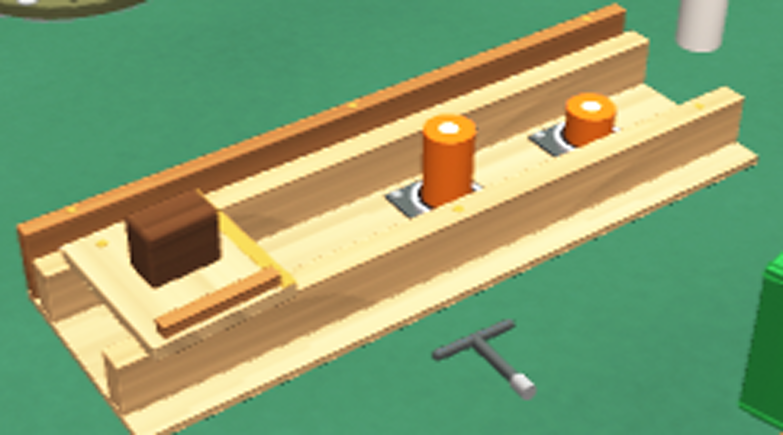

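Heights, the 560 mm length and the stop positions agree (A≈(0.558,0.0665), B≈(0.556,0.2115), track yaw ≈0.0225, sled about 16 mm off the fence). Moving above stop A with the fingers shut.

Emit:
play_rows([
  [[-46,-55.5,8,0,0,-1.32,0],[-46,-55.5,8,0,0,-1.32,0],[-46,-55.5,8,0,0,-1.32,0],[-46,-55.5,8,0,0,-1.32,0],[-46,-55.5,8,0,0,-1.32,0],[-46,-55.5,8,0,0,-1.32,0],[-46,-55.5,8,0,0,-1.32,0],[-46,-55.5,8,0,0,-1.32,0],[-46,-55.5,8,0,0,-1.32,0],[-46,-55.5,8,0,0,-1.32,0],[-46,-55.5,8,0,0,-1.32,0],[-46,-55.5,8,0,0,-1.32,0],[-46,-55.5,8,0,0,-1.32,0],[-46,-55.5,8,0,0,-1.32,0],[-46,-55.5,8,0,0,-1.32,0],[-46,-55.5,8,0,0,-1.32,0],[-46,-55.5,8,0,0,-1.32,0],[-46,-55.5,8,0,0,-1.32,0],[-46,-55.5,8,0,0,-1.32,0],[-46,-55.5,8,0,0,-1.32,0]],
])

```text
time_s: 1.97
ee_pos: [0.5581, 0.0674, 0.1249]
eef_rot: [-3.141, 0.001, 0.031]
force: [-0.7, -0.9, -0.7]
grip_width: 0.0002
```

Emit:
play_rows([
  [[0,0,1.5,0,0,0,0],[0,0,3,0,0,0,0],[0,0,3.8,0,0,0,0],[0,0,4.2,0,0,0,0],[0,0,4.6,0,0,0,0],[0,0,5.0,0,0,0,0],[0,0,5.4,0,0,0,0],[0,0,5.8,0,0,0,0],[0,0,6.2,0,0,0,0],[0,0,6.6,0,0,0,0],[0,0,6.6,0,0,0,0],[0,0,6.6,0,0,0,0]],
])

```text
time_s: 2.97
ee_pos: [0.5583, 0.0671, 0.0593]
eef_rot: [3.142, 0.0, 0.03]
force: [-0.8, -3.3, 5.3]
grip_width: 0.0004
```

```bash
python3 - <<'E'
from h import *
s=cam('scene');f=s['frame'];cv2.imwrite('pics/crop3.png',cv2.resize(f[150:270,280:450],None,fx=4,fy=4,interpolation=cv2.INTER_CUBIC));print(ctrl.get_obs()['force'],ctrl.get_obs()['ee_pos'])
E
```

```text
[-0.56526833 -3.15896542  4.49879006] [0.55831042 0.06717043 0.05942319]
```

View pics/crop3.png

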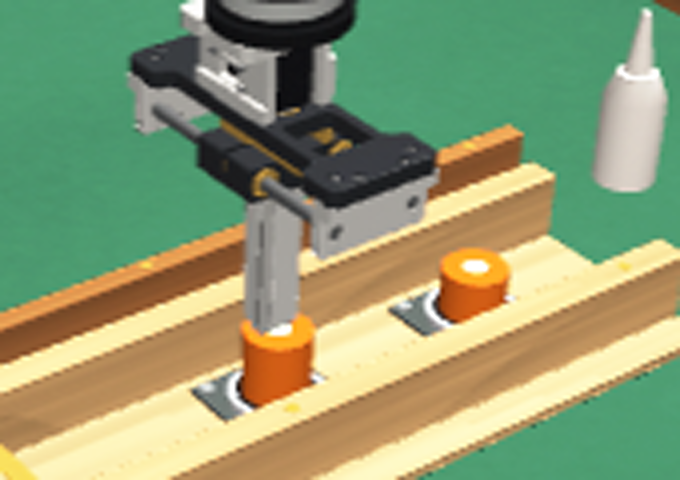

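The fingertips sit on stop A, within a few mm of its centre, at crop (270,325) against the stop's (280,332). Continuing down.

Emit:
play_rows([
  [[0,0,0.4,0,0,0,0],[0,0,0.8,0,0,0,0],[0,0,1.2,0,0,0,0],[0,0,1.5,0,0,0,0],[0,0,1.8,0,0,0,0],[0,0,1.8,0,0,0,0]],
])

```text
time_s: 3.52
ee_pos: [0.5585, 0.0673, 0.0416]
eef_rot: [-3.141, -0.001, 0.03]
force: [-2.1, -1.8, 6.0]
grip_width: 0.0006
```

Emit:
play_rows([
  [[0,0,0.08,0,0,0,0],[0,0,0.16,0,0,0,0],[0,0,0.16,0,0,0,0],[0,0,0.16,0,0,0,0]],
])

```text
time_s: 3.85
ee_pos: [0.5586, 0.0673, 0.0404]
eef_rot: [-3.141, -0.001, 0.03]
force: [-2.8, -2.1, 6.6]
grip_width: 0.0005
```

Emit:
play_rows([
  [[0,0,0.09,0,0,0,0],[0,0,0.18,0,0,0,0],[0,0,0.18,0,0,0,0],[0,0,0.18,0,0,0,0]],
])

```text
time_s: 4.18
ee_pos: [0.5586, 0.0673, 0.0391]
eef_rot: [-3.141, -0.001, 0.03]
force: [-2.7, -1.3, 6.7]
grip_width: 0.0004
```

Emit:
play_rows([
  [[0,0,0.09,0,0,0,0],[0,0,0.19,0,0,0,0],[0,0,0.19,0,0,0,0],[0,0,0.19,0,0,0,0]],
])

```text
time_s: 4.52
ee_pos: [0.5586, 0.0673, 0.0376]
eef_rot: [-3.141, -0.001, 0.031]
force: [-3.6, -2.4, 5.7]
grip_width: 0.0004
```

Emit:
play_rows([
  [[0,0,0.1,0,0,0,0],[0,0,0.2,0,0,0,0],[0,0,0.2,0,0,0,0],[0,0,0.2,0,0,0,0]],
])

```text
time_s: 4.85
ee_pos: [0.5586, 0.0673, 0.036]
eef_rot: [-3.141, -0.001, 0.031]
force: [-3.8, -3.2, 6.8]
grip_width: 0.0008
```

Emit:
play_rows([
  [[0,0,0.1,0,0,0,0],[0,0,0.2,0,0,0,0],[0,0,0.2,0,0,0,0],[0,0,0.2,0,0,0,0]],
])

```text
time_s: 5.18
ee_pos: [0.5586, 0.0673, 0.0346]
eef_rot: [-3.141, -0.001, 0.031]
force: [-4.6, -3.0, 8.2]
grip_width: 0.0005
```

Emit:
play_rows([
  [[0,0,0.08,0,0,0,0],[0,0,0.13,0,0,0,0],[0,0,0.13,0,0,0,0],[0,0,0.13,0,0,0,0]],
])

```text
time_s: 5.52
ee_pos: [0.5586, 0.0673, 0.0341]
eef_rot: [-3.141, -0.001, 0.031]
force: [-4.3, -2.5, 9.9]
grip_width: 0.0006
```

Emit:
play_rows([
  [[0,0,0.08,0,0,0,0],[0,0,0.16,0,0,0,0],[0,0,0.16,0,0,0,0],[0,0,0.16,0,0,0,0]],
])

```text
time_s: 5.85
ee_pos: [0.5587, 0.0673, 0.0334]
eef_rot: [-3.141, -0.002, 0.031]
force: [-5.3, -2.8, 12.4]
grip_width: 0.0001
```

Emit:
play_rows([
  [[0,0,0.08,0,0,0,0],[0,0,0.15,0,0,0,0],[0,0,0.15,0,0,0,0]],
])

```text
time_s: 6.1
ee_pos: [0.5587, 0.0673, 0.033]
eef_rot: [-3.141, -0.002, 0.031]
force: [-7.5, -3.1, 13.9]
grip_width: 0.0004
```

Emit:
play_rows([
  [[0,0,-1,0,0,0,0],[0,0,-4,0,0,0,0],[0,0,-7,0,0,0,0],[0,0,-7,0,0,0,0],[0.1,-4,-7,0,0,0,0],[0.2,-8,-7,0,0,0,0],[0.3,-12,-7,0,0,0,0],[0.3,-14.6,-7,0,0,0,0],[0.3,-14.6,-5,0,0,0,0],[0.3,-14.6,-3,0,0,0,0],[0.3,-14.6,-2.6,0,0,0,0],[0.3,-14.6,-2.6,0,0,0,0]],
])

```text
time_s: 7.1
ee_pos: [0.5564, 0.2132, 0.0578]
eef_rot: [3.141, 0.001, 0.031]
force: [-0.0, -0.3, 0.2]
grip_width: 0.0002
```

```bash
python3 - <<'E'
from h import *
s=cam('scene');f=s['frame'];cv2.imwrite('pics/crop4.png',cv2.resize(f[150:270,300:470],None,fx=4,fy=4,interpolation=cv2.INTER_CUBIC));print(ctrl.get_obs()['force'],ctrl.get_obs()['ee_pos'])
E
```

```text
[0.69729928 0.43973729 0.40810425] [0.55710886 0.21326362 0.05912251]
```

View pics/crop4.png

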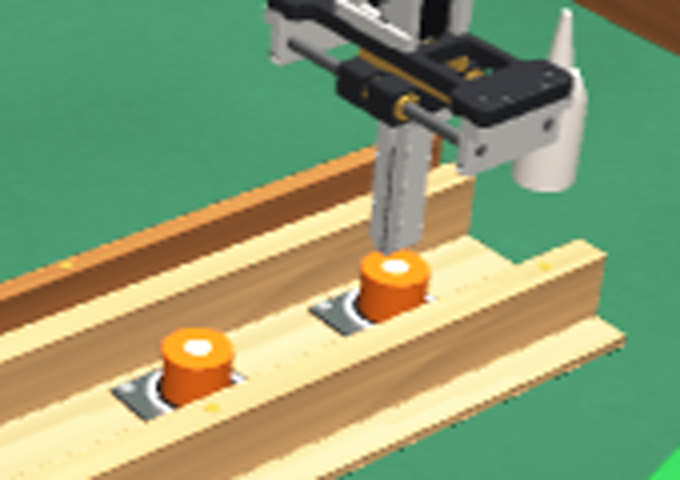

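Stop A is now low and locked, and the fingers hang over B. Now descending onto B.

Emit:
play_rows([
  [[0,0,0.3,0,0,0,0],[0,0,0.6,0,0,0,0],[0,0,0.9,0,0,0,0],[0,0,1.2,0,0,0,0],[0,0,1.2,0,0,0,0]],
])

```text
time_s: 7.57
ee_pos: [0.5569, 0.2131, 0.0466]
eef_rot: [-3.142, -0.0, 0.03]
force: [-0.2, -0.1, 0.1]
grip_width: 0.0007
```

Emit:
play_rows([
  [[0,0,0.2,0,0,0,0],[0,0,0.4,0,0,0,0],[0,0,0.5,0,0,0,0],[0,0,0.5,0,0,0,0]],
])

```text
time_s: 7.9
ee_pos: [0.5571, 0.2132, 0.042]
eef_rot: [-3.141, -0.001, 0.03]
force: [-1.7, -0.4, 6.4]
grip_width: 0.0002
```

Emit:
play_rows([
  [[0,0,0.2,0,0,0,0],[0,0,0.4,0,0,0,0],[0,0,0.6,0,0,0,0],[0,0,0.6,0,0,0,0]],
])

```text
time_s: 8.23
ee_pos: [0.5572, 0.2132, 0.0364]
eef_rot: [-3.141, -0.001, 0.03]
force: [-2.4, -1.0, 7.1]
grip_width: 0.0005
```

Emit:
play_rows([
  [[0,0,0.1,0,0,0,0],[0,0,0.18,0,0,0,0],[0,0,0.18,0,0,0,0],[0,0,0.18,0,0,0,0]],
])

```text
time_s: 8.57
ee_pos: [0.5572, 0.2132, 0.0351]
eef_rot: [-3.141, -0.001, 0.03]
force: [-3.4, -1.4, 7.1]
grip_width: 0.0007
```

Emit:
play_rows([
  [[0,0,0.1,0,0,0,0],[0,0,0.2,0,0,0,0],[0,0,0.2,0,0,0,0],[0,0,0.2,0,0,0,0]],
])

```text
time_s: 8.9
ee_pos: [0.5572, 0.2132, 0.0337]
eef_rot: [-3.141, -0.001, 0.03]
force: [-3.7, -1.5, 6.3]
grip_width: 0.0005
```

Emit:
play_rows([
  [[0,0,0.1,0,0,0,0],[0,0,0.2,0,0,0,0],[0,0,0.2,0,0,0,0],[0,0,0.2,0,0,0,0]],
])

```text
time_s: 9.23
ee_pos: [0.5572, 0.2132, 0.0323]
eef_rot: [-3.141, -0.001, 0.03]
force: [-4.6, -1.4, 8.7]
grip_width: 0.0002
```

Emit:
play_rows([
  [[0,0,0.1,0,0,0,0],[0,0,0.18,0,0,0,0],[0,0,0.18,0,0,0,0],[0,0,0.18,0,0,0,0]],
])

```text
time_s: 9.57
ee_pos: [0.5572, 0.2132, 0.0314]
eef_rot: [-3.141, -0.002, 0.03]
force: [-6.2, -1.6, 10.5]
grip_width: 0.0006
```

Emit:
play_rows([
  [[0,0,0.1,0,0,0,0],[0,0,0.2,0,0,0,0],[0,0,0.2,0,0,0,0],[0,0,0.2,0,0,0,0]],
])

```text
time_s: 9.9
ee_pos: [0.5572, 0.2132, 0.0307]
eef_rot: [-3.141, -0.002, 0.03]
force: [-7.2, -1.9, 14.5]
grip_width: 0.0005
```

Emit:
play_rows([
  [[0,0,-2,0,0,0,0],[0,0,-6,0,0,0,0],[0,0,-10,0,0,0,0],[0,0,-11,0,0,0,0.3],[0.2,4,-11,0,0,0,0.7],[0.2,8,-11,0,0,0,0.7],[0.2,12,-11,0,0,0,0.7],[0.2,16,-11,0,0,0,0.7],[0.2,20,-11,0,0,0,0.7],[0.2,24,-11,0,0,0,0.7],[0.2,28,-11,0,0,0,0.7],[0.2,32,-11,0,0,-0.02,0.7],[0.2,36,-11,0,0,-0.02,0.7],[0.2,38,-11,0,0,-0.02,0.7],[0.2,38,-11,0,0,-0.02,0.7],[0.2,38,-11,0,0,-0.02,0.7]],
])

```text
time_s: 11.23
ee_pos: [0.5704, -0.1672, 0.1401]
eef_rot: [-3.141, -0.001, 0.049]
force: [-0.8, -0.1, 1.0]
grip_width: 0.0656
```

```bash
python3 - <<'E'
from h import *
s=cam('scene');f=s['frame'];cv2.imwrite('pics/crop5.png',cv2.resize(f[160:310,190:440],None,fx=3.2,fy=3.2,interpolation=cv2.INTER_CUBIC));o=ctrl.get_obs();print(o['force'],o['ee_pos'],o['grip_width'])
p=lambda q:((np.array(proj(s,q))-[190,160])*3.2).round()
e=o['ee_pos'];print('tcp',p(e),'grip corner+x+y est',p([.589,-.139,.108]))
E
```

```text
[0.37817213 0.22083389 0.03532495] [ 0.57052099 -0.16619069  0.14023284] 0.06588506214350211
tcp [195. 248.] grip corner+x+y est [254. 293.]
```

View pics/crop5.png

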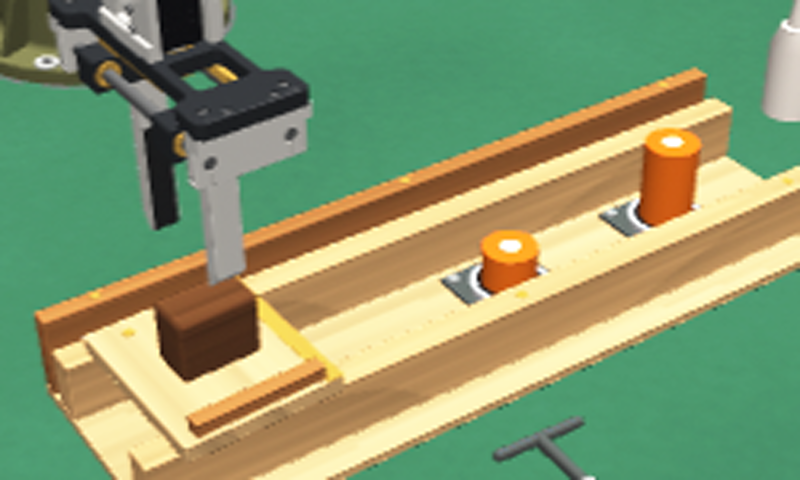

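B stands raised, A is locked down, and the open fingers straddle the grip block (crop (205,320)). Grasping.

Emit:
play_rows([
  [[0,0,2,0,0,0,0.7],[0,0,4,0,0,0,0.7],[0,0,5.5,0,0,0,0.7],[0,0,6.4,0,0,0,0.7],[0,0,6.5,0,0,0,0.7],[0,0,6.5,0,0,0,0.6],[0,0,6.5,0,0,0,0.5],[0,0,6.5,0,0,0,0.42],[0,0,6.5,0,0,0,0.36],[0,0,6.5,0,0,0,0.3],[0,0,6.5,0,0,0,0.2],[0,0,6.5,0,0,0,0.2],[0,0,6.5,0,0,0,0.2]],
], force=15)

```text
time_s: 12.37
ee_pos: [0.5713, -0.1663, 0.0761]
eef_rot: [-3.142, -0.003, 0.05]
force: [2.3, 0.6, 6.2]
grip_width: 0.034
```

Emit:
play_rows([
  [[-0.4,0,-0.05,0,0,0.007,0.2],[-0.8,0,-0.05,0,0,0.014,0.2],[-1.2,0,-0.05,0,0,0.021,0.2],[-1.44,0,-0.05,0,0,0.0275,0.2],[-1.42,-1,-0.05,0,0,0.0275,0.2],[-1.36,-3,-0.05,0,0,0.0275,0.2],[-1.3,-5,-0.05,0,0,0.0275,0.2],[-1.25,-7,-0.05,0,0,0.0275,0.2],[-1.19,-9,-0.05,0,0,0.0275,0.2],[-1.14,-11,-0.05,0,0,0.0275,0.2],[-1.08,-13,-0.05,0,0,0.0275,0.2],[-1.03,-15,-0.05,0,0,0.0275,0.2],[-0.97,-17,-0.05,0,0,0.0275,0.2],[-0.92,-19,-0.05,0,0,0.0275,0.2],[-0.86,-21,-0.05,0,0,0.0275,0.2],[-0.81,-23,-0.05,0,0,0.0275,0.2],[-0.75,-25,-0.05,0,0,0.0275,0.2],[-0.7,-27,-0.05,0,0,0.0275,0.2],[-0.67,-28,-0.05,0,0,0.0275,0.2],[-0.67,-28,-0.05,0,0,0.0275,0.2]],
], force=25)

```text
time_s: 14.03
ee_pos: [0.5504, 0.1145, 0.0765]
eef_rot: [-3.141, -0.004, 0.024]
force: [2.9, 1.0, -4.4]
grip_width: 0.0339
```

```bash
python3 - <<'E'
from h import *
o=ctrl.get_obs();print(o['force'],o['moment'],o['ee_pos'],o['eef_rot'],o['grip_width'])
s=cam('scene');f=s['frame'];cv2.imwrite('pics/crop6.png',cv2.resize(f[150:300,240:440],None,fx=4,fy=4,interpolation=cv2.INTER_CUBIC))
E
```

```text
[ 2.93214847  1.04740219 -4.42726035] [ 0.36948951 -0.84646309 -0.17011682] [0.55041919 0.11453744 0.07648862] [-3.14109374 -0.00368131  0.02390101] 0.03393272532185203
```

View pics/crop6.png

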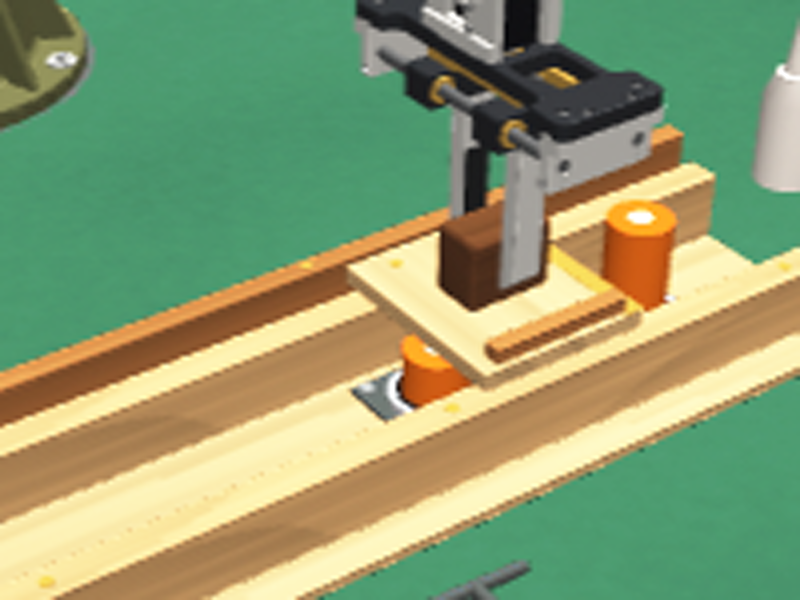

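The sled is beside the raised stop, about 20 mm short of it and slightly off the fence. Lowering a hair and closing onto the fence.

Emit:
play_rows([
  [[-0.1,-0.2,0.05,0,0,0,0.2],[-0.2,-0.4,0.05,0,0,0,0.2],[-0.3,-0.6,0.05,0,0,0,0.2],[-0.35,-0.8,0.05,0,0,0,0.2],[-0.35,-0.8,0.05,0,0,0,0.2]],
])

```text
time_s: 14.5
ee_pos: [0.55, 0.1194, 0.0775]
eef_rot: [3.14, -0.012, 0.022]
force: [19.1, -7.2, -3.3]
grip_width: 0.034
```

Emit:
play_rows([
  [[0.1,0,0.03,0,0.005,0,0.2],[0.2,0,0.05,0,0.01,0,0.2],[0.2,0,0.05,0,0.01,0,0.2],[0.2,0,0.05,0,0.01,0,0.2]],
])

```text
time_s: 14.83
ee_pos: [0.552, 0.1188, 0.0773]
eef_rot: [3.14, -0.022, 0.022]
force: [1.0, -3.6, 2.9]
grip_width: 0.0339
```

```bash
python3 - <<'E'
from h import *
o=ctrl.get_obs();print(o['force'],o['moment'],o['ee_pos'],o['eef_rot'],o['grip_width'])
E
```

```text
[ 1.03962668 -3.63198719  2.94465921] [-0.57423803  0.1916512   0.18845663] [0.55198739 0.11879017 0.07731306] [ 3.14019686 -0.02183062  0.02160806] 0.0339111894544112
```

Emit:
play_rows([
  [[0,0,0.04,0,-0.011,0,0.2],[0,0,0.08,0,-0.02,0,0.2],[0,0,0.08,0,-0.02,0,0.2],[0,0,0.08,0,-0.02,0,0.2]],
])

```text
time_s: 15.17
ee_pos: [0.5518, 0.1189, 0.0762]
eef_rot: [3.14, -0.001, 0.022]
force: [-0.2, -0.4, -0.1]
grip_width: 0.0341
```

Level again, with near-zero force. Advancing to the stop.

Emit:
play_rows([
  [[0,-0.4,0,0,0,0,0.2],[0,-0.8,0,0,0,0,0.2],[0,-1.2,0,0,0,0,0.2],[0,-1.3,0,0,0,0,0.2],[0,-1.3,0,0,0,0,0.2]],
])

```text
time_s: 15.58
ee_pos: [0.5514, 0.1325, 0.0761]
eef_rot: [3.141, -0.001, 0.022]
force: [-0.9, 1.5, 0.3]
grip_width: 0.034
```

Emit:
play_rows([
  [[0,-0.1,0,0,0,0,0.2],[0,-0.2,0,0,0,0,0.2],[0,-0.3,0,0,0,0,0.2],[0,-0.3,0,0,0,0,0.2]],
])

```text
time_s: 15.92
ee_pos: [0.5513, 0.1357, 0.0762]
eef_rot: [3.141, -0.001, 0.022]
force: [0.8, -0.9, 0.6]
grip_width: 0.0336
```

Emit:
play_rows([
  [[0,-0.1,0,0,0,0,0.2],[0,-0.2,0,0,0,0,0.2],[0,-0.2,0,0,0,0,0.2]],
])

```text
time_s: 16.17
ee_pos: [0.5513, 0.1378, 0.0762]
eef_rot: [3.141, -0.001, 0.022]
force: [0.9, -2.4, 1.2]
grip_width: 0.0337
```

Emit:
play_rows([
  [[0,-0.1,0,0,0,0,0.2],[0,-0.2,0,0,0,0,0.2],[0,-0.2,0,0,0,0,0.2],[0,-0.2,0,0,0,0,0.2]],
])

```text
time_s: 16.5
ee_pos: [0.5512, 0.1395, 0.0762]
eef_rot: [3.14, -0.001, 0.022]
force: [0.1, -5.0, 1.7]
grip_width: 0.0339
```

Nose contact is beginning (−5 N). Now a light press toward the fence.

Emit:
play_rows([
  [[-0.05,0,0,0,0,0,0.2],[-0.1,0,0,0,0,0,0.2],[-0.1,0,0,0,0,0,0.2]],
])

```text
time_s: 16.75
ee_pos: [0.5505, 0.1395, 0.0763]
eef_rot: [3.14, -0.002, 0.022]
force: [3.4, -2.8, 0.1]
grip_width: 0.0339
```

Emit:
play_rows([
  [[0,0,0,0,0,0,0.3],[0,0,0,0,0,0,0.45],[0,0,0,0,0,0,0.45],[0,0,0.3,0,0,0,0.45],[0,0,0.6,0,0,0,0.45],[-0.2,0,0.6,0,0,0,0.45],[-0.3,0,0.6,0,0,0,0.45],[-0.3,0,0.6,0,0,0,0.45]],
])

```text
time_s: 17.42
ee_pos: [0.5472, 0.1395, 0.0702]
eef_rot: [3.14, -0.001, 0.022]
force: [0.4, -0.7, -0.2]
grip_width: 0.0427
```

```bash
python3 - <<'E'
from h import *
o=ctrl.get_obs();print(o['force'],o['moment'],o['ee_pos'],o['eef_rot'],o['grip_width'])
E
```

```text
[ 0.35751692 -0.68354496 -0.17034023] [-0.03568022 -0.07780682  0.02862398] [0.5472364  0.13950091 0.0702403 ] [ 3.14032372e+00 -1.32356943e-03  2.20546708e-02] 0.04265615841353134
```

Emit:
play_rows([
  [[-0.1,0,0,0,0,0,0.45],[-0.2,0,0,0,0,0,0.45],[-0.2,0,0,0,0,0,0.45],[-0.2,0,0,0,0,0,0.45]],
])

```text
time_s: 17.75
ee_pos: [0.5457, 0.1395, 0.0705]
eef_rot: [3.141, -0.003, 0.022]
force: [4.5, 0.9, 0.2]
grip_width: 0.0425
```

Emit:
play_rows([
  [[-0.1,0,0,0,0,0,0.45],[-0.1,0,0,0,0,0,0.45],[-0.1,0,0,0,0,0,0.45]],
])

```text
time_s: 18.0
ee_pos: [0.5456, 0.1396, 0.0709]
eef_rot: [3.141, -0.005, 0.022]
force: [7.2, 0.5, -2.1]
grip_width: 0.0428
```

Firm on the fence. Now backing off, going behind the block, shutting the fingers, ready to push toward the stop.

Emit:
play_rows([
  [[0.4,0,0,0,0,0,0.45],[0.4,0,-2,0,0,0,0.5],[0.4,0,-4.5,0,0,0,0.5],[0.4,0,-6,0,0,0,0.3],[1.2,2,-6,0,0,0,0],[1.2,4.4,-6,0,0,0,0],[1.2,4.6,-6,0,0,0,0],[1.2,4.6,-4,0,0,0,0],[1.2,4.6,-2,0,0,0,0],[1.2,4.6,-0.4,0,0,0,0],[1.2,4.6,-0.1,0,0,0,0],[1.2,4.6,-0.1,0,0,0,0]],
])

```text
time_s: 19.0
ee_pos: [0.558, 0.094, 0.0711]
eef_rot: [3.141, -0.003, 0.022]
force: [-0.6, -0.3, 0.4]
grip_width: 0.0005
```

```bash
python3 - <<'E'
from h import *
o=ctrl.get_obs();print(o['force'],o['ee_pos'],o['grip_width'])
s=cam('scene');f=s['frame'];cv2.imwrite('pics/crop7.png',cv2.resize(f[150:300,240:440],None,fx=4,fy=4,interpolation=cv2.INTER_CUBIC))
E
```

```text
[-0.56084605 -0.26489317  0.40212246] [0.55795558 0.0939912  0.0711251 ] 0.0005034336364984275
```

View pics/crop7.png

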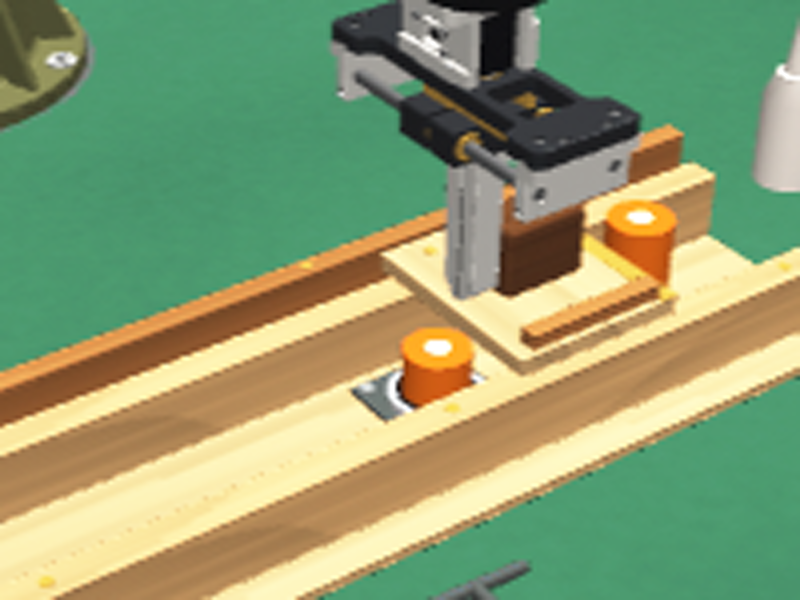

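The shut fingers stand just behind the block, and the nose is at or near the stop. Pushing gently.

Emit:
play_rows([
  [[0,-0.3,0,0,0,0,0],[0,-0.6,0,0,0,0,0],[0,-0.8,0,0,0,0,0],[0,-0.8,0,0,0,0,0]],
])

```text
time_s: 19.38
ee_pos: [0.5588, 0.1023, 0.073]
eef_rot: [3.14, -0.006, 0.022]
force: [0.3, -0.5, -0.2]
grip_width: 0.0011
```

Emit:
play_rows([
  [[0,-0.1,0,0,0,0,0],[0,-0.2,0,0,0,0,0],[0,-0.2,0,0,0,0,0],[0,-0.2,0,0,0,0,0]],
])

```text
time_s: 19.72
ee_pos: [0.5589, 0.1027, 0.0734]
eef_rot: [3.138, -0.006, 0.022]
force: [-0.5, -13.1, 2.6]
grip_width: 0.0004
```

Firm against the stop (13 N after 0.4 mm). Backing off and looking.

Emit:
play_rows([
  [[0,0.3,0,0,0,0,0],[0,1,0,0,0,0,0],[0,1,-3,0,0,0,0],[0,1,-7,0,0,0,0],[0,3,-10,0,0,0,0],[-1,7,-12,0,0,0,0],[-2,11,-12,0,0,0,0],[-3,15,-12,0,0,0,0],[-4,19,-12,0,0,0,0],[-5,23,-12,0,0,0,0],[-6,27,-12,0,0,0,0],[-7,31,-12,0,0,0,0],[-8,35,-12,0,0,0,0],[-8,36,-12,0,0,0,0],[-8,36,-12,0,0,0,0]],
])

```text
time_s: 20.97
ee_pos: [0.4855, -0.261, 0.1942]
eef_rot: [3.138, -0.006, 0.019]
force: [-0.1, 1.3, 0.1]
grip_width: 0.0004
```

```bash
python3 - <<'E'
from h import *
c=cam('top');s=cam('scene')
a=cv2.resize(c['frame'][195:280,195:335],None,fx=5.5,fy=5.5,interpolation=cv2.INTER_CUBIC)[:300]
b=cv2.resize(s['frame'][180:255,300:440],None,fx=5.5,fy=5.5,interpolation=cv2.INTER_CUBIC)[:300]
cv2.imwrite('pics/fin.png',np.vstack([a[:,:770],b[:,:770]]))
E
```

```text
(no output)
```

View pics/fin.png

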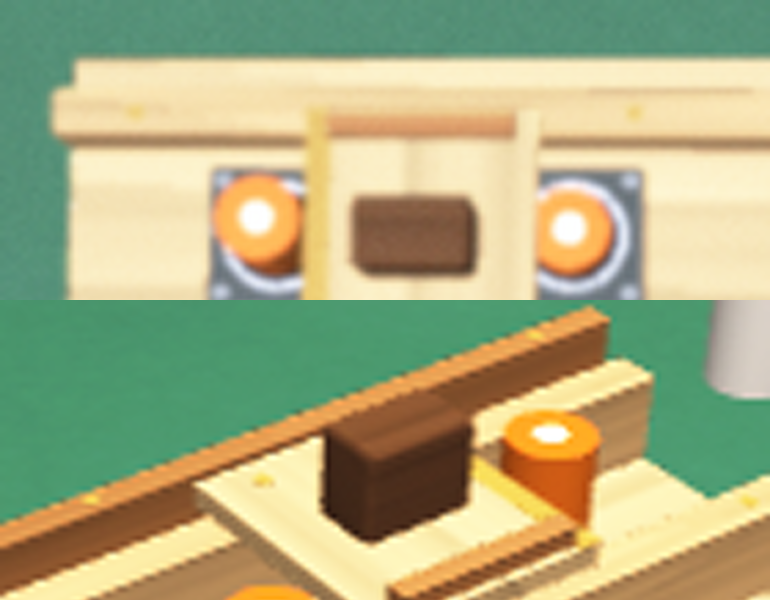

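The stop states look right and the nose meets the stop, but the crop missed the fence side. One more crop there.

```bash
python3 - <<'E'
from h import *
c=cam('top');s=cam('scene')
a=cv2.resize(c['frame'][210:276,235:305],None,fx=8,fy=8,interpolation=cv2.INTER_CUBIC)
cv2.imwrite('pics/fin2.png',a)
P=lambda p:((np.array(proj(c,p))-[235,210]+.5)*8).round()
g=np.array([.5498,.1387]);th=.0225;R=np.array([[np.cos(th),-np.sin(th)],[np.sin(th),np.cos(th)]])
for q in[(-65,55),(-65,-55),(65,55),(65,-55)]:print(q,P(np.r_[g+R@np.array(q)/1e3,.064]))
E
```

```text
(-65, 55) [113. 427.]
(-65, -55) [453. 428.]
(65, 55) [121.  31.]
(65, -55) [457.  32.]
```

View pics/fin2.png

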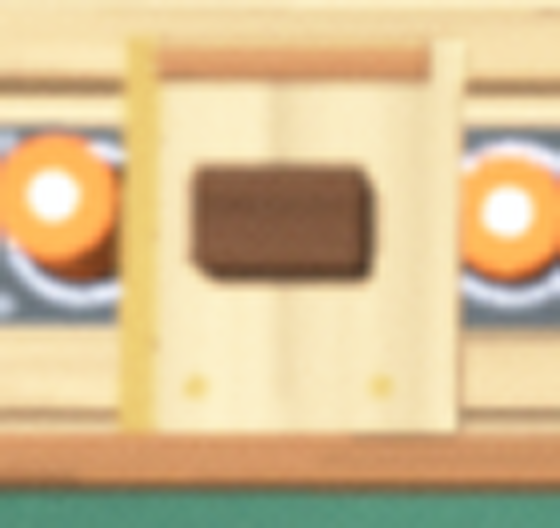

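The sled's fence side lies flush along its whole length (edge at row 432 at both ends), and the nose meets the raised stop. Handing in.

```bash
python3 -c "
from station import ctrl
print(ctrl.hand_in())"
```

```text
the job is handed in; nothing more can be done
None
```

I handed the job in at about 21 s of robot time, with the robot well clear of everything; no verdict was reported.

- **Stops:** I pressed stop A to its bottom (about 14 N) and it locked down. Then I pressed stop B to its bottom (about 14.5 N) and it sprang up.
- **Sled:** I slid it gripped along the runners, released it, then pushed it onto the fence with about 7 N and up to the raised stop with about 13 N.

**Last checks:**
- **Pictures:** They show A low and B raised. The sled's side is flush with the fence at both ends and its nose touches B. The top camera resolves only about 2.6 mm per pixel, so smaller gaps would not show; the firm contact forces at the fence and the stop are the better evidence.
- **Sled tilt:** On the first approach the sled met the fence sooner than I had calculated. It took a 19 N side push and tilted the tool by about 0.02 rad. I backed off and levelled it before going on, so it may have lifted slightly at one edge for a moment.
- **Lift while sliding:** At the end of the main slide the wrist force read about 4 N downward, so the gripper was carrying part of the sled's weight; I lowered it to rest.
- **Bystanders:** I did not measure them at the end. The arm's path stayed clear of them.

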